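Zero the tally counter

TASK

Zero the two-wheel tally counter on the bench before the stock count: with a fingertip, flick the edge of each thumbwheel away from you, click by click, until its yellow tooth stands straight up at rest between the red pointers, and do not run either wheel a click past that. Nothing is to be gripped or lifted: use a light touch, leave the counter standing where it is, and do not disturb the other things on the bench.

Things in the scene. Friction and masses are not known exactly. Their poses are not given: they have to be found in the camera images.
- tally: grey tally counter, 112 (x) x 160 (y) mm, flat top 72 mm high, about 3.3 kg, loose on rubber feet; origin under its centre, z up, y left, x away from the robot at yaw 0: the way the wheels are flicked. Two toothed black thumbwheels rise from slots in its top, side by side, 72 mm apart, on one level axle along y, 50 mm above the bench
- tally_top (a point): centre of the counter's flat top, between the wheels, 72 mm above the bench. Red pointers, 76 mm high, flank each wheel at the counter's x = 0. Teeth in the order they come up when flicked away: red (4 dots, 4 clicks to go), blue (3), green (2), white (1), yellow (zero); the other three are black
- left_peak (a point): fixed on the counter, axes as tally: tip of the left (+y) wheel's uppermost tooth at rest, mid-width, 92 mm above the bench. The wheel is 20 mm wide, hub radius 31 mm (hub top 11 mm below this point), eight teeth 7 mm thick, tips at radius 42 mm, 45 degrees apart. At rest one tooth points straight up; the gap to the next tip is 23 mm along x
- right_peak (a point): the same point on the right (-y) wheel, which is alike
- wheel_left (a joint): left wheel's angle, rad: 0 = yellow tooth straight up; negative before; grows as the top edge moves away from the robot. A click is 0.785 rad; a spring detent (about 2 to 3 N at the rim) holds each. Pushed past half a click, the wheel snaps on by itself if the finger leaves the next tooth room. Starts 1 to 4 clicks short; stops at -3.6 and +2.0
- wheel_right (a joint): the same for the right wheel
- measure: orange tape measure, 36 x 78 x 64 mm high, loose bystander to the right; origin under its centre
- elbow: brass pipe elbow, 44 x 44 x 28 mm, loose bystander to the right; origin under its centre
- coupling: green pipe coupling, 39 mm across, 40 mm high, loose bystander to the right; origin under its centre
- screwdriver: screwdriver with yellow and black handle, 208 mm long, lying loose on the left; origin under its centre
- pliers: red-handled pliers, 187 x 65 x 15 mm, lying loose on the left; origin under its centre
- black_tape: roll of black tape, 68 mm across, 19 mm high, loose bystander on the left; origin under its centre
- small_box: small navy box, 62 x 100 x 45 mm high, loose bystander behind the counter on the left; origin under its centre

How it is judged:
By the outcome, as a careful person would: the job done as asked, in the order asked, and still so for the second after the job is handed in, with the robot touching nothing.
It also fails if it takes over 64 s, if anything falls off the work surface, if the arm or the gripper's body presses on something with over 40 N, if the wrist force passes 120 N, or if a joint passes its speed limit or range.

ROBOT

A 6-joint arm with a two-finger parallel gripper is mounted at the origin on a cart in front of the work surface, level with it; the furniture and walls round the work are solid. World frame = base frame: x ahead of the robot, y to its left, z up, the work surface at z = 0. Lengths are in m, angles in rad, forces in N, time in s.
With the tool pointing down it reaches from about 0.425 to 0.95 m from the base axis. Payload 3.5 kg.
Tool frame: the origin (TCP) lies at the very end of the fingers, on their centre line; the grasp point (between the pads) lies 19 mm behind it; z points along the fingers, y is the line along which they close (so a half turn about z gives the same grasp; the last joint's range is limited). The gripper opens to 85 mm and grips with 20 to 120 N. Pads are 22 mm wide; open, the fingers measure 114 mm over their backs; the gripper's body (76 mm by 85 mm) begins 54 mm behind the grasp point. The pads swing forward as they close: fully open they stand 13 mm farther back than shut.
Start: joints at [-1.26, 0.286, 1.577, -0, 1.279, -0.15], TCP at [0.3, -0.605, 0.231] pointing down, gripper open.
Joint ranges: [-2.77, 2.77], [-0.9, 2.22], [0.21, 2.48], [-1.53, 4.67], [0.24, 2.81], [-2.84, 2.84]. Speed limits (rad/s): [2.79, 2.79, 3.14, 3.14, 3.14, 3.14].

INTERFACE

Orientations are given as a unit quaternion [x, y, z, w].
In Python, from plant import get_state, read_camera, sign_off, recognise gives the robot as it stands.
- The arm moves only by the tool arm_command, never from a script. Its argument "steps" is a list of rows, each an object with "translation": the shift along the tool's x, y, z scaled (see below), a list of three; "twist": the turn, a rotation vector about the tool's x, y, z scaled (see below), a list of three; "fingers": the opening, from -1 (shut) to 1 (fully open). In form: [{"translation": [x, y, z], "twist": [rx, ry, rz], "fingers": fingers}, ...]. A call has 1 to 5 rows; each row is the pose to reach, as a shift and turn from the pose commanded when the call began, along the tool's axes at that moment; what a row does not reach only later rows make up. The controller multiplies each number of a shift by 75 cm and each number of a turn by 60 degrees. A row lasts 1/8 s, in which the tool goes at most 62.5 mm and 10.7 degrees, less where a joint would pass 70% of its speed; a pose out of reach is approached as far as the arm can. A call with a number of a shift or a turn outside -1 to 1 is refused whole. A call with a gripper value outside its range is refused whole. The fingers move at their own pace and stop on an object; "grip_force" is the grip in N (left out, the last holds). Time passes only in rows, so rows that repeat a pose let the fingers close. It gives the time, the measured TCP pose, the force, the opening and the grip force at its end, in the units of the state.
- get_state(): the state, without advancing time (a new reading comes with each control period).
- read_camera(name): name is "scene" or "top" or "wrist"; returns a dict with "pixels" (480x640x3 uint8, red, green, blue), "K" (3x3 intrinsics, pixels), "R" (3x3) and "t" (3): a world point X has camera coordinates R X + t; the wrist camera has in their place "T_tool_cam" (4x4, takes a point from camera to tool coordinates, whose origin is the TCP and whose axes are the flange's). Camera axes: x right, y down, z forward; pixel columns grow to the right and rows downward; lengths in m; the calibration is good to about 2 mm. A picture is of the moment at which its call begins: read the wrist's pose just before it. There is no depth.
- sign_off(): hands the job in; it is judged then, once.
Trained networks look in a picture, given as the dict that the camera call returned (one of the last four; its "shot" number tells which), for a name from the list of things; names that differ only in an ending like _2 or _b are one class to them, and where a whole thing is asked for, a point or a joint stands for the part that bears it (a point fixed in the world has none). Each returns a list of dicts, best first, with "conf" (0 to 1); they miss things now and then, are a little off and sometimes report something else, mostly with a low value. They report only what shows in the picture. A call takes as long as a camera call.
- recognise(picture, query): "point" ([row, column] in pixels, amid what is visible of it).
The state is a dict: "time": time; "qpos": joint angles; "dq": joint speeds; "joint_efforts": joint torques, N m; "eef_pos": TCP position; "tcp_rot": TCP orientation; "contact_force": force on the tool from outside, world axes, zero at the start; "wrist_torque": the same for the moment, N m; "opening": opening from 0.0 (shut) to 1.0 (fully open); "finger_force": force on a finger pad.
Only numpy, scipy, OpenCV 4.12 (cv2) and the standard library are available. Lean on these libraries where they do the work, as an engineer would, in place of code of your own. Each camera call takes 0.05 s, during which the arm holds its last target. There are 200 camera calls.

## Working session

There is one attempt and no reset: what is moved stays moved. The work goes in short steps, Python scripts to look and compute and a tool call to move; the robot and the scene stay as the last step left them, time stands still between calls to the robot, and variables do not carry over. Pictures are saved under pics/ and viewed, at most 10 in all, crops included, and the job is handed in when it is done.

Besides the shell and the picture viewer there is one more tool, called after "Emit:" as name([rows], argument=value, ...), one row to a line, values as JSON. arm_command: Moves the arm, as the interface text tells. Shifts and turns lie within -1 to 1; 1 stands for 75 cm of shift or 60 degrees of turn. Its arguments: {"type":"object","properties":{"steps":{"type":"array"},"grip_force":{"type":"number"}},"required":["steps"]}

```bash
mkdir -p pics; ls; python3 - <<'E'
from plant import *
import cv2,numpy as np
s=get_state();print({k:np.round(v,3).tolist() for k,v in s.items()})
for n in("scene","top"):
    p=read_camera(n);cv2.imwrite(f"pics/{n}0.png",p["pixels"][:,:,::-1])
    print(n,p["K"].tolist(),np.round(p["R"],4).tolist(),p["t"])
    for q in("tally","tally_top","left_peak","right_peak","wheel_left"):
        print(q,[(np.round(d["point"],1).tolist(),round(d["conf"],2)) for d in recognise(p,q)][:3])
E
```

```text
pics
{'time': 0.0, 'qpos': [-1.26, 0.287, 1.578, 0.0, 1.279, -0.15], 'dq': [0.0, 0.001, -0.001, 0.0, 0.0, 0.001], 'joint_efforts': [-0.002, -40.598, -29.263, -0.0, 0.006, 0.0], 'eef_pos': [0.3, -0.604, 0.23], 'tcp_rot': [0.974, 0.228, -0.0, -0.001], 'contact_force': [0.355, -0.044, -0.203], 'wrist_torque': [0.012, 0.004, 0.121], 'finger_force': 0.0, 'opening': 1.004}
scene [[487.9504738985539, 0.0, 322.8194595380819], [0.0, 487.9504738985539, 238.8962402523091], [0.0, 0.0, 1.0]] [[0.7237, -0.6901, 0.0065], [-0.3052, -0.3285, -0.8939], [0.619, 0.6449, -0.4483]] [-0.40459703  0.26935846  0.60883599]
tally [([284.5, 301.3], 0.98)]
tally_top [([282.2, 303.4], 0.88), ([243.9, 187.8], 0.27)]
left_peak [([283.3, 302.9], 0.85)]
right_peak [([284.5, 304.7], 0.67)]
wheel_left [([259.5, 283.5], 0.76), ([228.8, 317.6], 0.39)]
top [[489.9571973758834, 0.0, 316.1431681807218], [0.0, 489.9571973758834, 243.22119637403154], [0.0, 0.0, 1.0]] [[0.0095, -0.9998, 0.018], [-0.9991, -0.0103, -0.0419], [0.042, -0.0176, -0.999]] [-0.00271205  0.54874989  1.12342109]
tally [([261.8, 318.8], 0.7), ([310.3, 202.8], 0.55), ([176.8, 245.1], 0.3)]
tally_top [([259.5, 317.1], 0.6), ([214.0, 194.4], 0.31), ([202.3, 449.2], 0.16)]
left_peak [([258.3, 318.2], 0.78), ([270.7, 170.8], 0.27), ([234.0, 427.7], 0.26)]
right_peak [([263.3, 317.3], 0.97), ([290.4, 442.1], 0.55)]
wheel_left [([266.9, 303.0], 0.65), ([291.3, 443.3], 0.52), ([261.3, 315.2], 0.39)]
```

```bash
python3 - <<'E'
import cv2
a=cv2.imread("pics/scene0.png");b=cv2.imread("pics/top0.png")
cv2.imwrite("pics/c1.png",cv2.resize(a[200:350,220:420],None,fx=4,fy=4,interpolation=cv2.INTER_CUBIC))
cv2.imwrite("pics/c2.png",cv2.resize(b[200:320,240:400],None,fx=5,fy=5,interpolation=cv2.INTER_CUBIC))
E
```

```text
(no output)
```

View pics/c1.png

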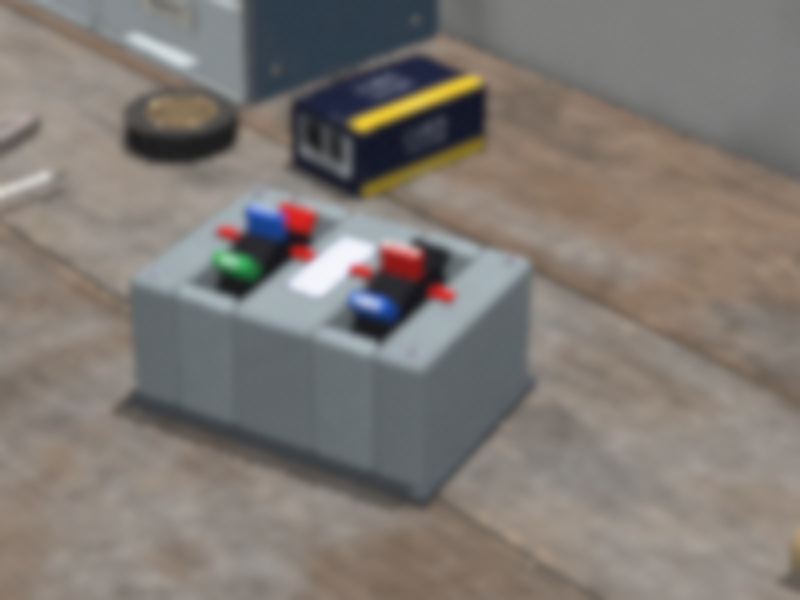

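View pics/c2.png

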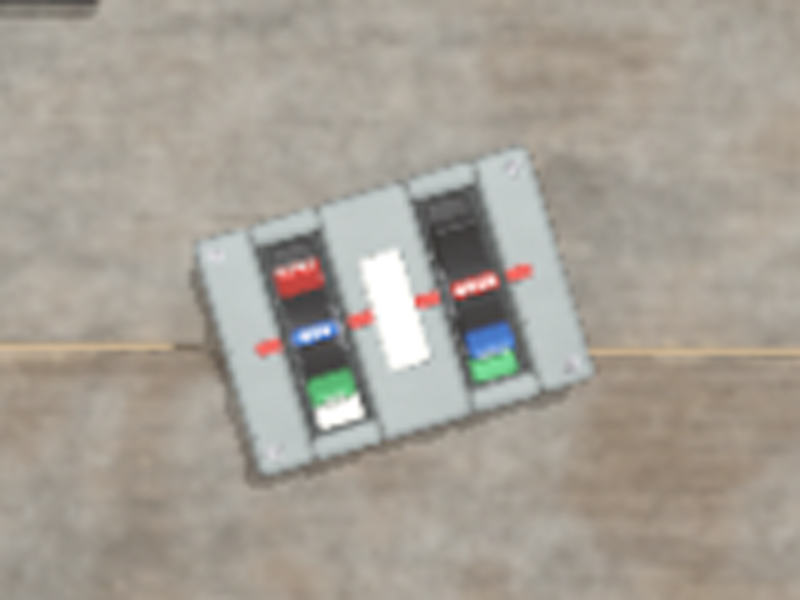

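View pics/top0.png

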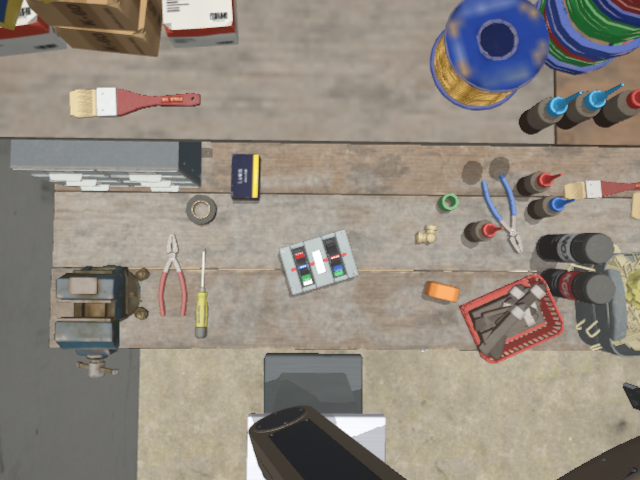

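The counter is yawed about +15°. The left wheel shows blue up (3 clicks to go) and the right shows red up (4 clicks to go). I'll fit the counter pose from the picked corners and cross-check it in both cameras.

```bash
cat > h.py <<'E'
from plant import *
import numpy as np,sys,json,os
from scipy.spatial.transform import Rotation as Ro
from scipy.optimize import least_squares
T=json.load(open("tally.json")) if os.path.exists("tally.json") else None   # x,y,yaw
def proj(p,X):
    c=np.asarray(X)@np.asarray(p["R"]).T+p["t"]; u=c@np.asarray(p["K"]).T; return u[:,:2]/u[:,2:]
def world(T,P):
    return Ro.from_euler("z",T[2]).apply(P)+[T[0],T[1],0]
def plan(ex,y,z,tilt=30,show=True):
    """shift/turn (command units) putting the fingertip's front edge at counter-frame ex,y,z (mm)"""
    s=get_state();R=Ro.from_quat(s["tcp_rot"])
    G=Ro.from_euler("z",T[2])*Ro.from_quat([1,0,0,0])*Ro.from_euler("y",-tilt,degrees=True)
    tcp=world(T,np.array([[ex,y,z]])/1e3)[0]-G.apply([.011,0,0])
    print("shift",np.round(R.inv().apply(tcp-s["eef_pos"])/.75,4).tolist(),"turn",np.round((R.inv()*G).as_rotvec()/np.radians(60),3).tolist())
def where():
    s=get_state();R=Ro.from_quat(s["tcp_rot"]);e=s["eef_pos"]+R.apply([.011,0,0])
    print("t",round(s["time"],2),"edge in counter mm",np.round(Ro.from_euler("z",-T[2]).apply(e-[T[0],T[1],0])*1e3,1),"F",np.round(s["contact_force"],1))
E
python3 - <<'E'
from h import *
import h
p=read_camera("top");q=read_camera("scene")
P=np.array([[56,80,72],[56,-80,72],[-56,-80,72],[-56,80,72]])/1e3
Pp=np.array([[0,54,76],[0,-54,76]])/1e3
U=np.array([[197,242],[525,148],[592,372],[262,472]])/5+[240,200]
V=np.array([[262,190],[530,265],[425,365],[132,285]])/4+[220,200]
ft=lambda T:(proj(p,world(T,P))-U).ravel()
fs=lambda T:(proj(q,world(T,P))-V).ravel()
for f in(ft,fs,lambda T:np.r_[ft(T),fs(T)]):
    r=least_squares(f,[.53,0,.26]);print(np.round(r.x,4),np.round(r.fun,1))
json.dump(r.x.tolist(),open("tally.json","w"))
h.T=r.x
print("peaks",world(r.x,np.array([[0,.036,.092],[0,-.036,.092]])))
print("pred peaks top crop", ((proj(p,world(r.x,np.array([[0,.036,.092],[0,-.036,.092]])))-[240,200])*5).round())
plan(-17,-36,180); where()
E
```

```text
[ 0.506  -0.0026  0.2949] [-2.8 -1.1  1.6 -2.7  2.7  1.5 -1.5  2.2]
[ 0.5065 -0.0038  0.2922] [-1.5 -2.6  4.2 -1.1  0.7  2.8 -3.6 -1.7]
[ 0.5064 -0.0032  0.2938] [-2.5 -1.3  1.9 -2.9  3.   1.3 -1.3  2.  -1.8 -2.7  3.9 -1.3  0.5  2.7
 -3.8 -1.8]
peaks [[ 0.4959708   0.03130222  0.092     ]
 [ 0.51681902 -0.03761332  0.092     ]]
pred peaks top crop [[316. 330.]
 [477. 283.]]
shift [0.56, -0.5546, 0.0611] turn [0.042, -0.499, 0.156]
t 0.7 edge in counter mm [-360.7 -514.1  231.4] F [ 0.1 -0.5 -0.7]
```

Emit:
arm_command([
  {"translation": [0.1,-0.1,0.01],"twist": [0,-0.1,0.03],"fingers": -1},
  {"translation": [0.16,-0.16,0.02],"twist": [0.01,-0.2,0.06],"fingers": -1},
  {"translation": [0.22,-0.22,0.025],"twist": [0.02,-0.3,0.1],"fingers": -1},
  {"translation": [0.28,-0.28,0.03],"twist": [0.03,-0.4,0.13],"fingers": -1},
  {"translation": [0.34,-0.34,0.035],"twist": [0.042,-0.499,0.156],"fingers": -1},
])

```text
time: 1.32
eef_pos: [0.4001, -0.3074, 0.2088]
tcp_rot: [0.955, 0.141, -0.257, 0.039]
contact_force: [1.2, -1.0, -1.1]
opening: -0.0
finger_force: 0.0
```

```bash
python3 -c "
from h import *
where();plan(-17,-36,120)"
```

```text
t 1.32 edge in counter mm [-180.3 -260.5  203.2] F [ 1.2 -1.  -1.1]
shift [0.2434, -0.2997, -0.0137] turn [0.001, 0.002, -0.002]
```

Emit:
arm_command([
  {"translation": [0.05,-0.07,0.0],"twist": [0,0,0],"fingers": -1},
  {"translation": [0.1,-0.13,0.0],"twist": [0,0,0],"fingers": -1},
  {"translation": [0.155,-0.19,-0.005],"twist": [0,0,0],"fingers": -1},
  {"translation": [0.2,-0.25,-0.01],"twist": [0,0,0],"fingers": -1},
  {"translation": [0.2434,-0.3,-0.0137],"twist": [0,0.002,-0.002],"fingers": -1},
])

```text
time: 1.95
eef_pos: [0.4912, -0.0446, 0.1255]
tcp_rot: [0.956, 0.143, -0.255, 0.038]
contact_force: [0.4, -0.6, 0.1]
opening: -0.002
finger_force: 0.0
```

Emit:
arm_command([
  {"translation": [0,0,0],"twist": [0,0,0],"fingers": -1},
  {"translation": [0,0,0],"twist": [0,0,0],"fingers": -1},
])

```text
time: 2.2
eef_pos: [0.4908, -0.0468, 0.1259]
tcp_rot: [0.956, 0.143, -0.255, 0.038]
contact_force: [-0.3, -0.7, -0.3]
opening: 0.002
finger_force: 0.0
```

```bash
python3 -c "
from h import *
import cv2
where();plan(-17,-36,100);plan(-17,-36,86);plan(17,-36,86)
p=read_camera('wrist');q=read_camera('scene')
cv2.imwrite('pics/w1.png',np.hstack([cv2.resize(p['pixels'],(400,300)),cv2.resize(q['pixels'][140:350,220:420],(400,420))[:300] if 0 else cv2.resize(q['pixels'][170:320,220:420],(400,300))])[:,:,::-1])"
```

```text
t 2.2 edge in counter mm [-18.  -37.2 120.4] F [-0.3 -0.7 -0.3]
shift [0.0147, -0.0017, 0.0229] turn [0.0, -0.002, 0.002]
shift [0.024, -0.0017, 0.0391] turn [0.0, -0.002, 0.002]
shift [0.0633, -0.0016, 0.0165] turn [0.0, -0.002, 0.002]
```

View pics/w1.png

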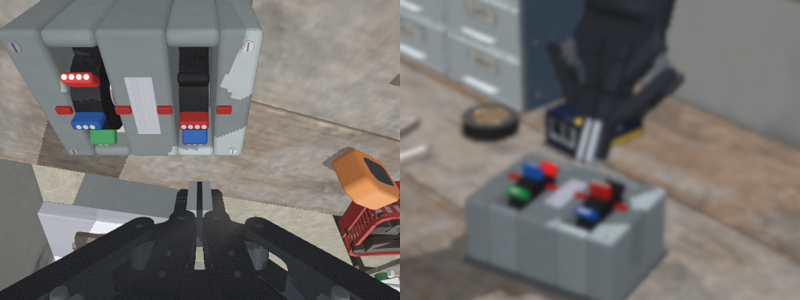

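Teeth are unchanged and the tip is above the right wheel, just on the near side. I'll descend, then make the first push on the right wheel.

Emit:
arm_command([
  {"translation": [0.012,-0.0017,0.02],"twist": [0,0,0],"fingers": -1},
  {"translation": [0.024,-0.0017,0.0391],"twist": [0,0,0],"fingers": -1},
  {"translation": [0.024,-0.0017,0.0391],"twist": [0,0,0],"fingers": -1},
])

```text
time: 2.68
eef_pos: [0.4894, -0.0451, 0.089]
tcp_rot: [0.955, 0.142, -0.258, 0.036]
contact_force: [0.4, 0.4, -0.3]
opening: 0.002
finger_force: 0.0
```

Emit:
arm_command([
  {"translation": [0.008,0,-0.0045],"twist": [0,0,0],"fingers": -1},
  {"translation": [0.016,0,-0.009],"twist": [0,0,0],"fingers": -1},
  {"translation": [0.024,0,-0.0135],"twist": [0,0,0],"fingers": -1},
  {"translation": [0.032,0,-0.018],"twist": [0,0,0],"fingers": -1},
  {"translation": [0.0393,0,-0.0226],"twist": [0,0,0],"fingers": -1},
])

```text
time: 3.3
eef_pos: [0.5247, -0.0349, 0.0915]
tcp_rot: [0.956, 0.142, -0.255, 0.037]
contact_force: [0.3, -0.2, 0.2]
opening: -0.001
finger_force: 0.0
```

```bash
python3 -c "
from h import *
where();plan(17,-36,86)
"
```

```text
t 3.3 edge in counter mm [ 17.9 -35.7  86. ] F [ 0.3 -0.2  0.2]
shift [-0.001, 0.0004, 0.0006] turn [0.0, -0.003, 0.002]
```

Emit:
arm_command([
  {"translation": [0,0,0],"twist": [0,0,0],"fingers": -1},
  {"translation": [-0.0115,0,-0.02],"twist": [0,0,0],"fingers": -1},
  {"translation": [-0.0115,0,-0.02],"twist": [0,0,0],"fingers": -1},
])

```text
time: 3.68
eef_pos: [0.5251, -0.0354, 0.1109]
tcp_rot: [0.956, 0.142, -0.253, 0.038]
contact_force: [0.8, -0.9, 0.1]
opening: 0.007
finger_force: 0.0
```

```bash
python3 -c "
from h import *
import cv2
where();plan(-17,-36,104);plan(-17,-36,86)
p=read_camera('wrist');q=read_camera('scene');r=read_camera('top')
g=lambda i:cv2.resize(i,(400,300))
cv2.imwrite('pics/w2.png',np.hstack([g(p['pixels'][0:240,40:360+80]),g(q['pixels'][240:315,260:360])])[:,:,::-1])"
```

```text
t 3.67 edge in counter mm [ 18.1 -36.3 105.4] F [ 0.8 -0.9  0.1]
shift [-0.0397, -0.0005, 0.0248] turn [0.001, -0.005, 0.001]
shift [-0.0278, -0.0005, 0.0456] turn [0.001, -0.005, 0.001]
```

View pics/w2.png

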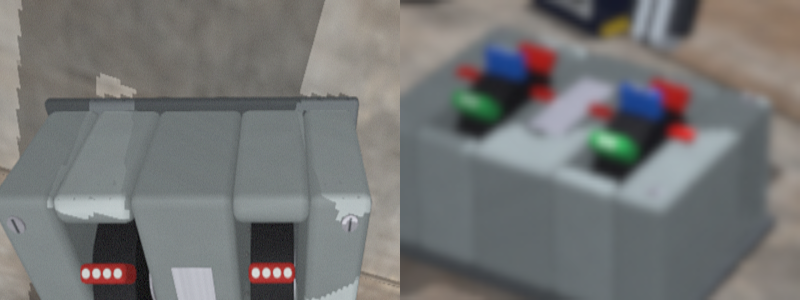

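The first click worked: the right wheel now has blue up, matching the left, and the counter hasn't moved. Second click on the right wheel next.

Emit:
arm_command([
  {"translation": [-0.0397,0,0.0235],"twist": [0,0,0],"fingers": -1},
  {"translation": [-0.0397,0,0.0235],"twist": [0,0,0],"fingers": -1},
  {"translation": [-0.034,0,0.034],"twist": [0,0,0],"fingers": -1},
  {"translation": [-0.0278,0,0.0456],"twist": [0,0,0],"fingers": -1},
  {"translation": [-0.0278,0,0.0456],"twist": [0,0,0],"fingers": -1},
])

```text
time: 4.45
eef_pos: [0.4897, -0.0451, 0.088]
tcp_rot: [0.955, 0.143, -0.256, 0.037]
contact_force: [0.4, 0.2, -0.1]
opening: -0.001
finger_force: 0.0
```

Emit:
arm_command([
  {"translation": [0.008,0,-0.0045],"twist": [0,0,0],"fingers": -1},
  {"translation": [0.016,0,-0.009],"twist": [0,0,0],"fingers": -1},
  {"translation": [0.024,0,-0.0135],"twist": [0,0,0],"fingers": -1},
  {"translation": [0.032,0,-0.018],"twist": [0,0,0],"fingers": -1},
  {"translation": [0.0393,0,-0.0226],"twist": [0,0,0],"fingers": -1},
])

```text
time: 5.08
eef_pos: [0.5236, -0.0353, 0.0895]
tcp_rot: [0.956, 0.142, -0.255, 0.037]
contact_force: [0.4, -0.4, -0.4]
opening: 0.001
finger_force: 0.0
```

Emit:
arm_command([
  {"translation": [0,0,0],"twist": [0,0,0],"fingers": -1},
  {"translation": [-0.0115,0,-0.02],"twist": [0,0,0],"fingers": -1},
  {"translation": [-0.0115,0,-0.02],"twist": [0,0,0],"fingers": -1},
])

```text
time: 5.45
eef_pos: [0.5238, -0.0358, 0.1088]
tcp_rot: [0.956, 0.142, -0.253, 0.038]
contact_force: [0.6, -0.0, 0.5]
opening: 0.003
finger_force: 0.0
```

```bash
cat >> h.py <<'E'
def look(y):
    """mean colour at each wheel's peak tooth (scene, 3x3) and next approach shifts"""
    q=read_camera("scene")
    for yy in(.036,-.036):
        c=proj(q,world(T,np.array([[-.0035,yy,.088]])))[0].round().astype(int)
        print("L" if yy>0 else "R",c,q["pixels"][c[1]-1:c[1]+2,c[0]-1:c[0]+2].mean((0,1)).round())
    where();plan(-17,y,104);plan(-17,y,86)
    return q
E
python3 -c "
from h import *
look(-36)"
```

```text
L [285 255] [ 30.  68. 141.]
R [320 265] [ 39. 120.  65.]
t 5.5 edge in counter mm [ 16.3 -36.  102.6] F [ 0.5 -0.4  0.5]
shift [-0.0395, -0.0001, 0.0203] turn [0.001, -0.004, 0.001]
shift [-0.0276, -0.0001, 0.0412] turn [0.001, -0.004, 0.001]
```

Right is now green (2 to go). Third click.

Emit:
arm_command([
  {"translation": [-0.0395,0,0.0203],"twist": [0,0,0],"fingers": -1},
  {"translation": [-0.0395,0,0.0203],"twist": [0,0,0],"fingers": -1},
  {"translation": [-0.034,0,0.03],"twist": [0,0,0],"fingers": -1},
  {"translation": [-0.0276,0,0.041],"twist": [0,0,0],"fingers": -1},
  {"translation": [-0.0276,0,0.041],"twist": [0,0,0],"fingers": -1},
])

```text
time: 6.12
eef_pos: [0.4904, -0.0449, 0.089]
tcp_rot: [0.955, 0.143, -0.256, 0.037]
contact_force: [-0.3, -0.4, 0.7]
opening: -0.006
finger_force: 0.0
```

Emit:
arm_command([
  {"translation": [0.008,0,-0.0045],"twist": [0,0,0],"fingers": -1},
  {"translation": [0.016,0,-0.009],"twist": [0,0,0],"fingers": -1},
  {"translation": [0.024,0,-0.0135],"twist": [0,0,0],"fingers": -1},
  {"translation": [0.032,0,-0.018],"twist": [0,0,0],"fingers": -1},
  {"translation": [0.0393,0,-0.0226],"twist": [0,0,0],"fingers": -1},
])

```text
time: 6.75
eef_pos: [0.5243, -0.0351, 0.0905]
tcp_rot: [0.956, 0.142, -0.255, 0.037]
contact_force: [-0.4, 0.7, 0.2]
opening: -0.003
finger_force: 0.0
```

Emit:
arm_command([
  {"translation": [0,0,0],"twist": [0,0,0],"fingers": -1},
  {"translation": [-0.0115,0,-0.02],"twist": [0,0,0],"fingers": -1},
  {"translation": [-0.0115,0,-0.02],"twist": [0,0,0],"fingers": -1},
])

```text
time: 7.12
eef_pos: [0.5247, -0.0356, 0.1099]
tcp_rot: [0.956, 0.142, -0.253, 0.038]
contact_force: [0.1, 0.3, 0.3]
opening: -0.002
finger_force: 0.0
```

```bash
python3 -c "
from h import *
look(-36)"
```

```text
L [285 255] [ 30.  69. 141.]
R [320 265] [177. 178. 177.]
t 7.17 edge in counter mm [ 17.3 -36.1 103.7] F [ 1.3  0.3 -0.3]
shift [-0.0399, -0.0002, 0.0222] turn [0.001, -0.004, 0.001]
shift [-0.028, -0.0002, 0.043] turn [0.001, -0.004, 0.001]
```

Right is white (1 to go). Last click on the right.

Emit:
arm_command([
  {"translation": [-0.0399,0,0.022],"twist": [0,0,0],"fingers": -1},
  {"translation": [-0.0399,0,0.022],"twist": [0,0,0],"fingers": -1},
  {"translation": [-0.034,0,0.032],"twist": [0,0,0],"fingers": -1},
  {"translation": [-0.028,0,0.0425],"twist": [0,0,0],"fingers": -1},
  {"translation": [-0.028,0,0.0425],"twist": [0,0,0],"fingers": -1},
])

```text
time: 7.8
eef_pos: [0.4904, -0.045, 0.0892]
tcp_rot: [0.955, 0.143, -0.256, 0.037]
contact_force: [-0.2, 0.1, -0.7]
opening: -0.005
finger_force: 0.0
```

Emit:
arm_command([
  {"translation": [0.008,0,-0.0045],"twist": [0,0,0],"fingers": -1},
  {"translation": [0.016,0,-0.009],"twist": [0,0,0],"fingers": -1},
  {"translation": [0.024,0,-0.0135],"twist": [0,0,0],"fingers": -1},
  {"translation": [0.032,0,-0.018],"twist": [0,0,0],"fingers": -1},
  {"translation": [0.0393,0,-0.0226],"twist": [0,0,0],"fingers": -1},
])

```text
time: 8.43
eef_pos: [0.5242, -0.0351, 0.0906]
tcp_rot: [0.956, 0.142, -0.255, 0.037]
contact_force: [0.1, -0.2, 0.8]
opening: -0.003
finger_force: 0.0
```

Emit:
arm_command([
  {"translation": [0,0,0],"twist": [0,0,0],"fingers": -1},
  {"translation": [-0.0115,0,-0.02],"twist": [0,0,0],"fingers": -1},
  {"translation": [-0.0115,0,-0.02],"twist": [0,0,0],"fingers": -1},
])

```text
time: 8.8
eef_pos: [0.5246, -0.0356, 0.11]
tcp_rot: [0.956, 0.142, -0.253, 0.038]
contact_force: [0.9, -0.6, -0.1]
opening: 0.003
finger_force: 0.0
```

```bash
python3 -c "
from h import *
look(36)"
```

```text
L [285 255] [ 30.  68. 141.]
R [320 265] [186. 161.  30.]
t 8.85 edge in counter mm [ 17.2 -36.1 103.8] F [ 0.3  0.  -0.3]
shift [-0.0396, -0.0962, 0.0222] turn [0.001, -0.004, 0.001]
shift [-0.0277, -0.0962, 0.0431] turn [0.001, -0.004, 0.001]
```

Right is yellow. Moving over to the left wheel and looking before I push.

Emit:
arm_command([
  {"translation": [-0.01,0,-0.017],"twist": [0,0,0],"fingers": -1},
  {"translation": [-0.03,-0.05,0.005],"twist": [0,0,0],"fingers": -1},
  {"translation": [-0.0396,-0.0962,0.022],"twist": [0,0,0],"fingers": -1},
  {"translation": [-0.0396,-0.0962,0.022],"twist": [0,-0.004,0],"fingers": -1},
])

```text
time: 9.35
eef_pos: [0.468, 0.0252, 0.1084]
tcp_rot: [0.955, 0.143, -0.258, 0.038]
contact_force: [-0.5, -0.7, -0.3]
opening: -0.002
finger_force: 0.0
```

```bash
python3 -c "
from h import *
look(36)"
```

```text
L [285 255] [ 29.  68. 140.]
R [320 265] [195. 169.  32.]
t 9.4 edge in counter mm [-18.   37.  103.3] F [ 0.3 -0.1  0.8]
shift [0.0006, 0.0013, -0.0014] turn [0.001, 0.002, 0.003]
shift [0.0127, 0.0013, 0.0194] turn [0.001, 0.002, 0.003]
```

Emit:
arm_command([
  {"translation": [0.006,0.001,0.009],"twist": [0,0,0],"fingers": -1},
  {"translation": [0.0127,0.001,0.0194],"twist": [0,0,0],"fingers": -1},
  {"translation": [0.0127,0.001,0.0194],"twist": [0,0,0],"fingers": -1},
])

```text
time: 9.78
eef_pos: [0.4705, 0.0229, 0.0899]
tcp_rot: [0.955, 0.142, -0.258, 0.037]
contact_force: [0.6, -0.5, 0.2]
opening: 0.004
finger_force: 0.0
```

Emit:
arm_command([
  {"translation": [0.008,0,-0.0045],"twist": [0,0,0],"fingers": -1},
  {"translation": [0.016,0,-0.009],"twist": [0,0,0],"fingers": -1},
  {"translation": [0.024,0,-0.0135],"twist": [0,0,0],"fingers": -1},
  {"translation": [0.032,0,-0.018],"twist": [0,0,0],"fingers": -1},
  {"translation": [0.0393,0,-0.0226],"twist": [0,0,0],"fingers": -1},
])

```text
time: 10.4
eef_pos: [0.5044, 0.0336, 0.091]
tcp_rot: [0.955, 0.142, -0.257, 0.038]
contact_force: [0.4, -0.2, 0.0]
opening: 0.002
finger_force: 0.0
```

Emit:
arm_command([
  {"translation": [0,0,0],"twist": [0,0,0],"fingers": -1},
  {"translation": [-0.0115,0,-0.02],"twist": [0,0,0],"fingers": -1},
  {"translation": [-0.0115,0,-0.02],"twist": [0,0,0],"fingers": -1},
])

```text
time: 10.78
eef_pos: [0.5048, 0.0332, 0.1103]
tcp_rot: [0.956, 0.142, -0.255, 0.038]
contact_force: [-0.1, 0.2, 0.5]
opening: 0.002
finger_force: 0.0
```

```bash
python3 -c "
from h import *
look(36)"
```

```text
L [285 255] [ 41. 121.  66.]
R [320 265] [193. 168.  32.]
t 10.82 edge in counter mm [ 18.1  35.4 104.1] F [-0.2 -0.5 -0.4]
shift [-0.0405, -0.0008, 0.0234] turn [0.001, -0.0, 0.001]
shift [-0.0285, -0.0008, 0.0442] turn [0.001, -0.0, 0.001]
```

Left is green (2 to go).

Emit:
arm_command([
  {"translation": [-0.0405,-0.0008,0.023],"twist": [0,0,0],"fingers": -1},
  {"translation": [-0.0405,-0.0008,0.023],"twist": [0,0,0],"fingers": -1},
  {"translation": [-0.034,-0.0008,0.033],"twist": [0,0,0],"fingers": -1},
  {"translation": [-0.0285,-0.0008,0.0438],"twist": [0,0,0],"fingers": -1},
  {"translation": [-0.0285,-0.0008,0.0438],"twist": [0,0,0],"fingers": -1},
])

```text
time: 11.45
eef_pos: [0.4695, 0.0238, 0.0893]
tcp_rot: [0.955, 0.142, -0.258, 0.037]
contact_force: [-0.0, 0.1, 0.6]
opening: 0.001
finger_force: 0.0
```

Emit:
arm_command([
  {"translation": [0.008,0,-0.0045],"twist": [0,0,0],"fingers": -1},
  {"translation": [0.016,0,-0.009],"twist": [0,0,0],"fingers": -1},
  {"translation": [0.024,0,-0.0135],"twist": [0,0,0],"fingers": -1},
  {"translation": [0.032,0,-0.018],"twist": [0,0,0],"fingers": -1},
  {"translation": [0.0393,0,-0.0226],"twist": [0,0,0],"fingers": -1},
])

```text
time: 12.08
eef_pos: [0.5033, 0.0338, 0.0905]
tcp_rot: [0.955, 0.142, -0.257, 0.038]
contact_force: [0.3, -0.2, -0.1]
opening: 0.001
finger_force: 0.0
```

Emit:
arm_command([
  {"translation": [0,0,0],"twist": [0,0,0],"fingers": -1},
  {"translation": [-0.0115,0,-0.02],"twist": [0,0,0],"fingers": -1},
  {"translation": [-0.0115,0,-0.02],"twist": [0,0,0],"fingers": -1},
])

```text
time: 12.45
eef_pos: [0.5038, 0.0335, 0.1098]
tcp_rot: [0.956, 0.142, -0.255, 0.038]
contact_force: [-0.1, -0.9, 0.0]
opening: -0.0
finger_force: 0.0
```

```bash
python3 -c "
from h import *
look(36)"
```

```text
L [285 255] [174. 174. 175.]
R [320 265] [193. 168.  31.]
t 12.5 edge in counter mm [ 17.2  36.  103.6] F [-0.7 -0.7  0. ]
shift [-0.0398, -0.0001, 0.0223] turn [0.001, -0.001, 0.001]
shift [-0.0278, -0.0001, 0.0431] turn [0.001, -0.001, 0.001]
```

Left is white (1 to go). Last click, then a higher lift clear of the counter.

Emit:
arm_command([
  {"translation": [-0.0398,0,0.022],"twist": [0,0,0],"fingers": -1},
  {"translation": [-0.0398,0,0.022],"twist": [0,0,0],"fingers": -1},
  {"translation": [-0.034,0,0.032],"twist": [0,0,0],"fingers": -1},
  {"translation": [-0.0278,0,0.0428],"twist": [0,0,0],"fingers": -1},
  {"translation": [-0.0278,0,0.0428],"twist": [0,0,0],"fingers": -1},
])

```text
time: 13.12
eef_pos: [0.4694, 0.0238, 0.0891]
tcp_rot: [0.955, 0.142, -0.258, 0.037]
contact_force: [0.8, -0.3, -1.0]
opening: 0.001
finger_force: 0.0
```

Emit:
arm_command([
  {"translation": [0.008,0,-0.0045],"twist": [0,0,0],"fingers": -1},
  {"translation": [0.016,0,-0.009],"twist": [0,0,0],"fingers": -1},
  {"translation": [0.024,0,-0.0135],"twist": [0,0,0],"fingers": -1},
  {"translation": [0.032,0,-0.018],"twist": [0,0,0],"fingers": -1},
  {"translation": [0.0393,0,-0.0226],"twist": [0,0,0],"fingers": -1},
])

```text
time: 13.75
eef_pos: [0.5032, 0.0338, 0.0903]
tcp_rot: [0.955, 0.142, -0.257, 0.038]
contact_force: [-0.1, -0.4, 0.6]
opening: 0.001
finger_force: 0.0
```

Emit:
arm_command([
  {"translation": [0,0,0],"twist": [0,0,0],"fingers": -1},
  {"translation": [-0.0115,0,-0.02],"twist": [0,0,0],"fingers": -1},
  {"translation": [-0.04,0,-0.07],"twist": [0,0,0],"fingers": -1},
  {"translation": [-0.07,0,-0.12],"twist": [0,0,0],"fingers": -1},
  {"translation": [-0.07,0,-0.12],"twist": [0,0,0],"fingers": -1},
])

```text
time: 14.38
eef_pos: [0.5047, 0.0332, 0.2]
tcp_rot: [0.956, 0.142, -0.252, 0.039]
contact_force: [-0.1, 1.0, 0.9]
opening: 0.002
finger_force: 0.0
```

```bash
python3 -c "
from h import *
import cv2
q=look(36)
p=read_camera('top')
g=lambda i:cv2.resize(i,(400,300))
cv2.imwrite('pics/f.png',np.hstack([g(p['pixels']),g(q['pixels'][240:315,260:360])])[:,:,::-1])"
```

```text
L [285 255] [189. 164.  31.]
R [320 265] [191. 166.  31.]
t 14.43 edge in counter mm [ 17.2  35.8 192. ] F [-0.2 -0.2 -0. ]
shift [0.0187, -0.0005, 0.1245] turn [0.001, -0.003, 0.001]
shift [0.0306, -0.0005, 0.1453] turn [0.001, -0.003, 0.001]
```

View pics/f.png

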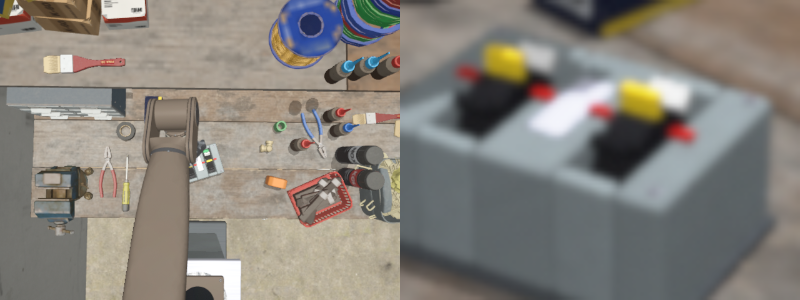

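Both wheels show yellow upright between the red pointers, at about (500,68) and (640,100) in the right-hand crop. The bench is otherwise as it was and the arm is clear, so I'm handing in.

```bash
python3 -c "
from plant import *
print(sign_off())"
```

```text
the job is handed in; nothing more can be done
None
```

The tally counter is zeroed and handed in: both yellow teeth stand upright between the red pointers after 4 clicks on the right wheel and 3 on the left, with neither wheel run past zero, no sign of the counter or anything else having moved, and the arm clear of everything at about 14 s.

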